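# Shut the keeper bar on the full cup caddy

### The job

Two steel cup caddies stand on the counter with their keeper bars swung open. The one with a cup in all three wells is ready to be carried: swing its bar across over the cups until it snaps fully home in its catch, then let go. Leave the bar of the other caddy, which still lacks a cup, open as it is.

Things in the scene. Friction and masses are not known exactly. Their poses are not given: they have to be found in the camera images.
- full_caddy: Fixed steel tray 74 (x) by 198 mm (y), rim 28 mm high, three wells, each with a white cup (rim 65 mm up). Origin: centre of underside, z up, y along the row. Posts 34 by 26 mm: at y +112 mm the upright hinge axis (x 0), at y -112 mm the catch with a stop cheek on its +x side, 92 mm tall. Bar: level steel rod, 12 mm thick, centre 80 mm up, reaching 232 mm from the hinge; shut, it lies over the cups.
- full_keeper (a joint): Bar angle, rad. 0: shut on the stop, bar along the caddy's -y. Grows as it opens, clockwise from above (1.57: along -x). Starts at 0.6 to 1.1; stays where left; turns with under 1 N at the knob. In the last 0.1 rad it rides over a sprung roller in the catch (about 6 N at the knob, crest at 0.045), then is drawn to 0 and kept there.
- full_knob (a point): Knob of the full caddy's bar: black upright cylinder, 16 mm across, standing on the bar 168 mm from the hinge axis, from 86 to 126 mm above the counter. The point is on its axis, 110 mm above the counter, a good height to pinch or push; nothing else beside it is that tall.
- part_knob (a point): The same knob and point (110 mm above the counter) on the bar of the other caddy, which is of the same make but has its middle well empty. That bar stays open.

How it is judged:
By the outcome, as a careful person would: the job done as asked, in the order asked, and still so for the second after the job is handed in, with the robot touching nothing.
It also fails if it takes over 32 s, if anything falls off the work surface, if the arm or the gripper's body presses on something with over 40 N, if the wrist force passes 120 N, or if a joint passes its speed limit or range.

### The arm

A 7-joint arm with a two-finger parallel gripper is mounted at the origin on the work surface. World frame = base frame: x ahead of the robot, y to its left, z up, the work surface at z = 0. Lengths are in m, angles in rad, forces in N, time in s.
With the tool pointing down it reaches from about 0.4 to 0.875 m from the base axis. Payload 19.3 kg.
Tool frame: the origin (TCP) lies midway between the tips of the shut fingers; the grasp point (between the pads) lies 19 mm behind it; x points along the fingers, y is the direction in which the jaws open and shut, and the axes are right-handed (so a half turn about x gives the same grasp; the last joint's range is limited). The gripper opens to 85 mm and grips with 20 to 120 N. Pads are 22 mm wide; open, the fingers measure 114 mm over their backs; the gripper's body (76 mm by 85 mm) begins 54 mm behind the grasp point. The pads swing forward as they close: fully open they stand 13 mm farther back than shut.
Start: joints at [-1.327, 0.521, -0.036, 1.599, 0.021, 1.021, -0.113], TCP at [0.193, 0.594, 0.231] pointing down, gripper open.
Joint ranges: [-2.91, 2.91], [-0.3, 2.13], [-1.5, 1.42], [0.17, 2.43], [-1.26, 4.41], [0.16, 1.93], [-2.52, 2.52]. Speed limits (rad/s): [1.89, 1.89, 2.39, 2.39, 3.01, 3.01, 3.01].

### API

Orientations are given as [roll, pitch, yaw] about the fixed x, y, z axes, in that order (R = Rz(yaw) Ry(pitch) Rx(roll)).
In Python, from workcell import telemetry, vision, workorder gives the robot as it stands. The module is installed in compiled form; this text tells all that it offers.
- The arm moves only by the tool play_rows, never from a script. Its argument "deltas" is a list of rows, each a list of 7 numbers: the shift along the world's x, y, z in mm, then the turn, a rotation vector about the world's x, y, z in degrees, then the finger opening in mm, from 0 to 85.4. In form: [[x, y, z, wx, wy, wz, jaw], ...]. A call has 1 to 8 rows; each row shifts and turns the commanded pose from where the row before left it; what a row does not reach is not made up. A row lasts 1/8 s, in which the tool goes at most 62.5 mm and 10.7 degrees, less where a joint would pass 70% of its speed; a pose out of reach is approached as far as the arm can. A call with a gripper value outside its range is refused whole. The fingers move at their own pace and stop on an object; "grip_force" is the grip in N (left out, the last holds). Time passes only in rows, so rows that do not move let the fingers close. It gives the time, the measured TCP pose, the force and the opening at its end, in the units of the state.
- telemetry.observe(): the state, without advancing time (a new reading comes with each control period).
- vision.grab_frame(name): name is "side" or "top" or "wrist"; returns the picture (480x640x3 uint8, red, green, blue); there is no depth.
- vision.camera_info(name): a dict with "mtx" (3x3 intrinsics, pixels), "k1" (the pictures are not rectified: a ray, as slopes to the right and down, at radius r is drawn at 1 + k1 r^2 times it, then the intrinsics apply), "rvec" (rotation vector, rad) and "tvec" (3), from world to camera coordinates, as OpenCV has them. Camera axes: x right, y down, z forward; pixel columns grow to the right and rows downward; lengths in m; the calibration is good to about 2 mm. A picture is of the moment at which its call begins: read the wrist's pose just before it. camera_info takes no time and is no camera call; for the wrist camera it gives the pose at the moment of the call.
- workorder.job_done(): hands the job in, once; it reports no verdict.
The state is a dict: "clock": time; "qpos": joint angles; "qd": joint speeds; "joint_efforts": joint torques, N m; "position": TCP position; "tool_rot": TCP orientation; "force": force on the tool from outside, world axes, zero at the start; "moment": the same for the moment, N m; "grip_width": finger opening in m.
Only numpy, scipy, OpenCV 4.12 (cv2) and the standard library are available. Lean on these libraries where they do the work, as an engineer would, in place of code of your own. Each camera call takes 0.05 s, during which the arm holds its last target. There are 200 camera calls.

## Working session

There is one attempt and no reset: what is moved stays moved. The work goes in short steps, Python scripts to look and compute and a tool call to move; the robot and the scene stay as the last step left them, time stands still between calls to the robot, and variables do not carry over. Pictures are saved under pics/ and viewed, about 8 in all and at most 12, crops included, and the job is handed in when it is done.

Besides the shell and the picture viewer there is one more tool, called after ">>>" by a JSON object that holds its "api" and its "payload", one argument or row to a line. play_rows: Moves the arm, as the interface text tells. Its arguments: {"type":"object","properties":{"deltas":{"type":"array","items":{"type":"array","items":{"type":"number"}}},"grip_force":{"type":"number"}},"required":["deltas"]}

```bash
mkdir -p pics; cat > h.py <<'E'
import numpy as np, cv2
from workcell import telemetry, vision, workorder
def ray(ci,u,v):
    K=np.array(ci["mtx"]);k=ci["k1"]
    d=np.array([(u-K[0,2])/K[0,0],(v-K[1,2])/K[1,1]]);s=d.copy()
    for _ in range(50): s=d/(1+k*(s@s))
    R=cv2.Rodrigues(np.array(ci["rvec"],float))[0];t=np.array(ci["tvec"],float).ravel()
    return -R.T@t, R.T@np.array([s[0],s[1],1])
def at_z(ci,u,v,z):
    c,d=ray(ci,u,v); return c+d*(z-c[2])/d[2]
def proj(ci,P):
    p,_=cv2.projectPoints(np.array(P,float).reshape(-1,1,3),np.array(ci["rvec"],float),np.array(ci["tvec"],float),np.array(ci["mtx"],float),np.array([ci["k1"],0,0,0.]))
    return p.reshape(-1,2)
def snap(n,f):
    im=vision.grab_frame(n); cv2.imwrite(f"pics/{f}.png",im[:,:,::-1]); return im
E
python3 - <<'E'
from h import *
s=telemetry.observe();print(s)
snap("top","top0");snap("side","side0")
for n in("top","side"):print(vision.camera_info(n))
E
```

```text
{'clock': 0.0, 'qpos': array([-1.32717532,  0.52198791, -0.03630844,  1.59996551,  0.02117121,
        1.02109397, -0.11282247]), 'qd': array([-0.00044447,  0.00118424,  0.00293576,  0.00041387,  0.00122949,
       -0.0004363 , -0.00154832]), 'joint_efforts': array([ 2.56264766e-04, -9.27102828e+01,  1.97985359e+00, -3.69930732e+01,
        1.78548612e-02,  8.26659438e-03,  1.94394585e-05]), 'position': array([0.19287381, 0.59416543, 0.23075742]), 'tool_rot': array([-1.51449158,  1.56972541, -1.82837729]), 'force': array([-0.29579694,  0.60952082, -0.93219026]), 'moment': array([-0.02870728, -0.06053269, -0.00848579]), 'grip_width': 0.08553858429739293}
{'mtx': array([[537.15782391,   0.        , 310.24306067],
       [  0.        , 537.15782391, 237.70886423],
       [  0.        ,   0.        ,   1.        ]]), 'k1': 0.014811452372508763, 'rvec': array([ 2.10211568, -2.14862341,  0.19935771]), 'tvec': array([0.07276941, 0.59870432, 1.1139946 ])}
{'mtx': array([[598.5289143 ,   0.        , 325.19950299],
       [  0.        , 598.5289143 , 243.20998403],
       [  0.        ,   0.        ,   1.        ]]), 'k1': -0.02457957916037815, 'rvec': array([ 2.33144321, -0.39024726,  0.16319993]), 'tvec': array([-0.56711938,  0.23463848,  1.05681857])}
```

View pics/top0.png

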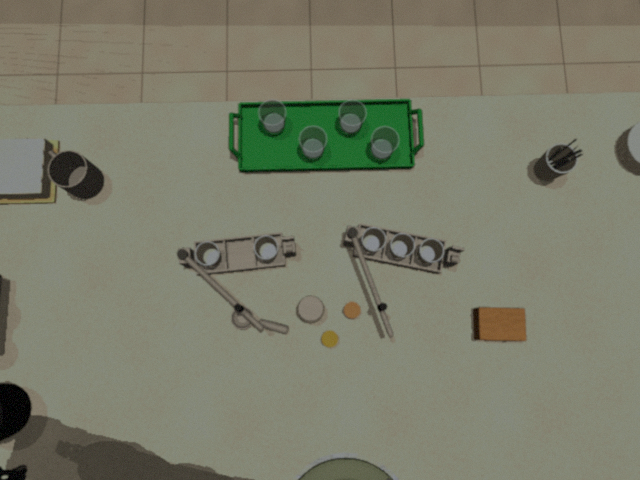

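View pics/side0.png

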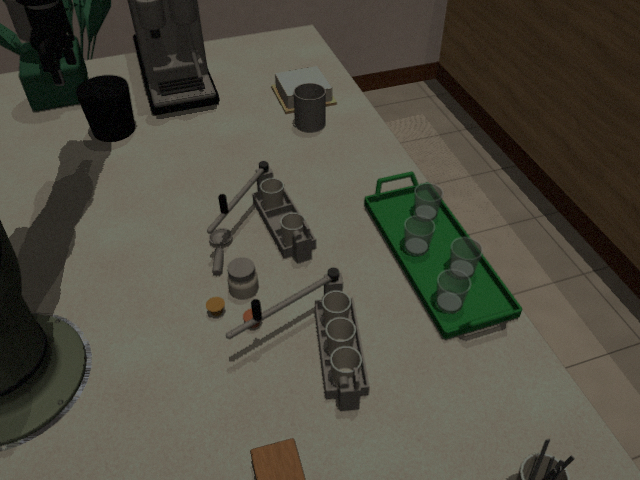

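The top view shows the full caddy on the right: hinge about (352,233), knob about (382,307), catch about (453,257). The other caddy, with its middle well empty, is on the left with its knob at about (239,308). In the side view the full caddy's knob spans about (256,302)–(257,320), and its hinge is at (333,274).

```bash
python3 - <<'E'
from h import *
t=vision.camera_info("top");s=vision.camera_info("side")
np.set_printoptions(precision=4,suppress=True)
for n,u,v,z in(("hinge",352,233,.09),("knob",382,307,.12),("catch",453,257,.09),("bartip",390,334,.08),("pknob",239,308,.12),("phinge",183,254,.09)):print(n,at_z(t,u,v,z))
for n,u,v,z in(("s hinge",333,273,.09),("s knobtop",256,302,.126),("s tip",230,333,.08)):print(n,at_z(s,u,v,z))
im=cv2.imread("pics/top0.png")[205:355,310:490]
a=cv2.resize(im,None,fx=4,fy=4,interpolation=cv2.INTER_CUBIC)
cv2.imwrite("pics/c.png",cv2.convertScaleAbs(a,alpha=1.5))
E
```

```text
hinge [ 0.6019 -0.0287  0.09  ]
knob [ 0.4436 -0.0809  0.12  ]
catch [ 0.546  -0.2384  0.09  ]
bartip [ 0.3902 -0.1001  0.08  ]
pknob [0.4479 0.2059 0.12  ]
phinge [0.5648 0.3275 0.09  ]
s hinge [ 0.6033 -0.0343  0.09  ]
s knobtop [ 0.4464 -0.0847  0.126 ]
s tip [ 0.393  -0.0989  0.08  ]
```

View pics/c.png

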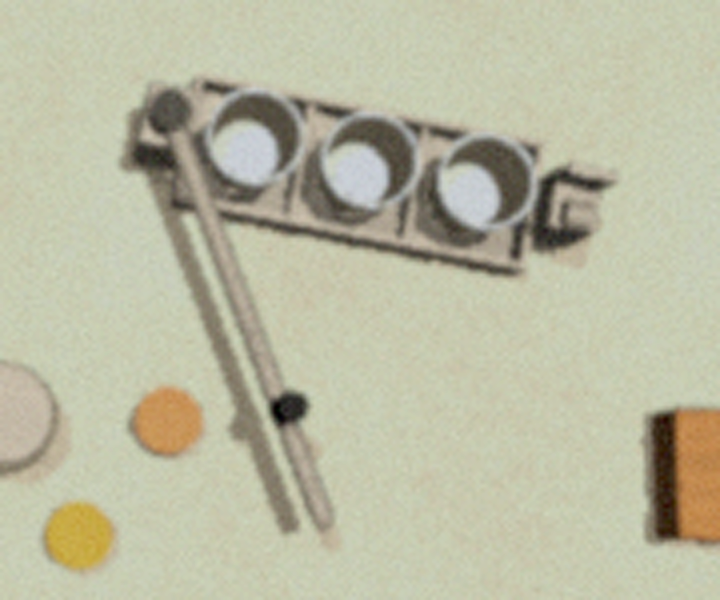

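The crop confirms the three cups, the hinge cap at (168,108) and the knob at (289,407). I'll get the caddy axis from the cup rims and the tray edges.

```bash
python3 - <<'E'
from h import *
from scipy.spatial.transform import Rotation as R
np.set_printoptions(precision=4,suppress=True)
t=vision.camera_info("top")
f=lambda x,y,z:at_z(t,310+(x-1.5)/4,205+(y-1.5)/4,z)
def ang(a,b):
    d=(b-a)[:2];return np.degrees(np.arctan2(d[1],d[0]))
H=f(168,108,.094);Kn=f(289,407,.126)
print("H",H,"K",Kn,np.hypot(*(Kn-H)[:2]),"bar",ang(H,Kn))
print("cups",ang(f(255,130,.065),f(490,180,.065)),"rims",ang(f(203,80,.028),f(535,148,.028)),ang(f(175,205,.028),f(520,270,.028)))
C=f(575,212,.092);print("C",C,ang(H,C))
c=f(368,155,.065);print("mid cup",c,ang(H,c),np.hypot(*(c-H)[:2]))
s=telemetry.observe();M=R.from_euler("xyz",s["tool_rot"]).as_matrix();print(M)
for th in(-102,-101,-100):
    u=np.array([np.cos(np.radians(th)),np.sin(np.radians(th))]);print(th,H[:2]+.168*u)
E
```

```text
H [ 0.6041 -0.0277  0.094 ] K [ 0.4445 -0.0799  0.126 ] 0.16788675194321942 bar -161.89852089685414
cups -103.53183790161087 rims -103.1288318269569 -102.06131072131429
C [ 0.5444 -0.2385  0.092 ] -105.80386457286157
mid cup [ 0.5817 -0.1368  0.065 ] -101.6176148172235 0.11140856684466696
[[-0.0003  0.3087  0.9512]
 [-0.001   0.9512 -0.3087]
 [-1.     -0.001   0.0001]]
-102 [ 0.5692 -0.192 ]
-101 [ 0.572  -0.1926]
-100 [ 0.5749 -0.1932]
```

>>> {"api": "play_rows", "payload": {
  "deltas": [
    [30, -43, 0, 0, 0, -9, 50],
    [30, -43, 0, 0, 0, -9, 50],
    [30, -43, 0, 0, 0, -9, 50],
    [30, -43, 0, 0, 0, -9, 50],
    [30, -43, 0, 0, 0, -9, 50],
    [30, -43, 0, 0, 0, -9, 50],
    [30, -43, 0, 0, 0, -9, 50],
    [30, -43, 0, 0, 0, -9, 50]
  ]
}}

```text
clock: 1.1
position: [0.4336, 0.249, 0.2313]
tool_rot: [-2.346, 1.571, 2.362]
force: [-0.1, 0.4, 0.5]
grip_width: 0.0496
```

>>> {"api": "play_rows", "payload": {
  "deltas": [
    [2, -41, 0, 0, 0, -9, 50],
    [2, -41, 0, 0, 0, -9, 50],
    [2, -41, 0, 0, 0, -9, 50],
    [2, -41, 0, 0, 0, -9, 50],
    [2, -41, 0, 0, 0, -9, 50],
    [2, -41, 0, 0, 0, -9, 50],
    [0, -41, 0, 0, 0, -9, 50],
    [0, -41, 0, 0, 0, -9, 50]
  ]
}}

```text
clock: 2.1
position: [0.4447, -0.0787, 0.2313]
tool_rot: [-1.958, 1.571, 1.493]
force: [0.7, 0.6, 0.3]
grip_width: 0.0499
```

```bash
python3 - <<'E'
from h import *
from scipy.spatial.transform import Rotation as R
np.set_printoptions(precision=4,suppress=True)
ci=vision.camera_info("wrist");s=telemetry.observe();im=snap("wrist","w1")
M=R.from_euler("xyz",s["tool_rot"]).as_matrix();print(s["position"],M[:,1],M[2,0],s["qpos"],s["grip_width"],s["clock"])
print(proj(ci,[[.4455,-.0815,.126]]))
E
```

```text
[ 0.4447 -0.0787  0.2313] [ 0.3047 -0.9524 -0.0001] -0.9999999884703398 [-0.5587  0.3154  0.7532  2.0623 -0.2825  0.8657 -0.906 ] 0.04994376394922805 2.1
[[323.5501 246.994 ]]
```

View pics/w1.png

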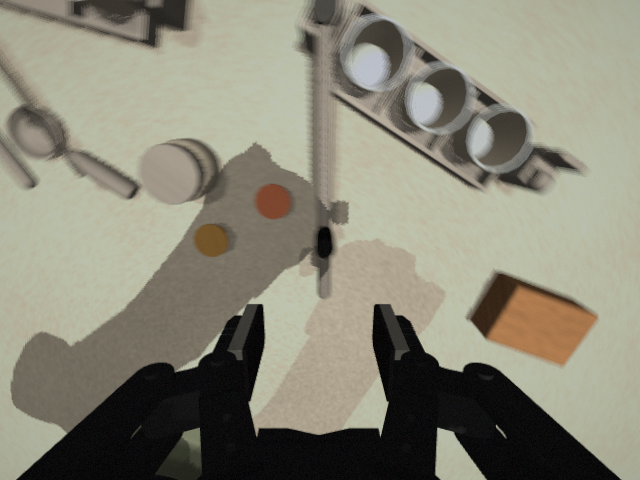

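The wrist view shows the knob at about (324,240), between the jaws and close to the predicted (323,247). The bar lies along the image vertical, so the jaws are tangential. Descending and pinching.

>>> {"api": "play_rows", "payload": {
  "deltas": [
    [1, -2, -40, 0, 0, 0, 50],
    [0, 0, -40, 0, 0, 0, 50],
    [0, 0, -30, 0, 0, 0, 50],
    [0, 0, -26, 0, 0, 0, 50],
    [0, 0, 0, 0, 0, 0, 12],
    [0, 0, 0, 0, 0, 0, 12],
    [0, 0, 0, 0, 0, 0, 12],
    [0, 0, 0, 0, 0, 0, 12]
  ],
  "grip_force": 20
}}

```text
clock: 3.15
position: [0.4461, -0.0795, 0.0959]
tool_rot: [3.071, 1.57, 0.244]
force: [-3.6, -0.6, 5.4]
grip_width: 0.0155
```

```bash
python3 - <<'E'
from h import *
np.set_printoptions(precision=1,suppress=True)
s=telemetry.observe();p=s["position"][:2];H=np.array([.6035,-.0290]);d=p-H
a=np.degrees(np.arctan2(d[1],d[0]));r=np.hypot(*d);print(p*1e3,s["force"],s["grip_width"],a,r*1e3)
A=np.radians(np.arange(a,a+70,6));P=H+.168*np.c_[np.cos(A),np.sin(A)]
print(np.degrees(A));print(P*1e3);print(np.diff(np.vstack([p,P]),axis=0)*1e3)
E
```

```text
[446.1 -79.5] [-3.6 -0.6  5.4] 0.015507076299666581 -162.21945772086497 165.3298059664981
[-162.2 -156.2 -150.2 -144.2 -138.2 -132.2 -126.2 -120.2 -114.2 -108.2
 -102.2  -96.2]
[[ 443.5  -80.3]
 [ 449.8  -96.7]
 [ 457.7 -112.4]
 [ 467.2 -127.2]
 [ 478.2 -140.9]
 [ 490.6 -153.4]
 [ 504.2 -164.5]
 [ 518.9 -174.2]
 [ 534.6 -182.2]
 [ 551.  -188.6]
 [ 567.9 -193.2]
 [ 585.3 -196. ]]
[[ -2.5  -0.8]
 [  6.2 -16.4]
 [  7.9 -15.7]
 [  9.5 -14.8]
 [ 11.  -13.7]
 [ 12.4 -12.5]
 [ 13.6 -11.1]
 [ 14.7  -9.6]
 [ 15.6  -8. ]
 [ 16.4  -6.4]
 [ 17.   -4.6]
 [ 17.4  -2.8]]
```

Gripped: the opening reads 15.5 mm against the 16 mm knob. Now following the arc, turning with it.

>>> {"api": "play_rows", "payload": {
  "deltas": [
    [6, -16.5, 0, 0, 0, 6, 12],
    [8, -15.5, 0, 0, 0, 6, 12],
    [9.5, -15, 0, 0, 0, 6, 12],
    [11, -13.5, 0, 0, 0, 6, 12]
  ]
}}

```text
clock: 3.65
position: [0.4814, -0.1404, 0.096]
tool_rot: [2.438, 1.569, 0.033]
force: [3.6, 5.0, 2.9]
grip_width: 0.0151
```

>>> {"api": "play_rows", "payload": {
  "deltas": [
    [12.5, -12.5, 0, 0, 0, 6, 12],
    [13.5, -11, 0, 0, 0, 6, 12],
    [14.5, -9.5, 0, 0, 0, 6, 12],
    [0, 0, 0, 0, 0, 0, 12]
  ]
}}

```text
clock: 4.15
position: [0.5225, -0.173, 0.0959]
tool_rot: [2.169, 1.569, 0.077]
force: [1.5, 4.4, 7.2]
grip_width: 0.0149
```

```bash
python3 - <<'E'
from h import *
s=telemetry.observe();p=s["position"][:2];H=np.array([.6035,-.0290]);d=p-H
print(p,s["force"],s["grip_width"],np.degrees(np.arctan2(d[1],d[0])),np.hypot(*d),s["clock"])
im=snap("side","s2")[200:420,200:420]
cv2.imwrite("pics/s2c.png",cv2.convertScaleAbs(cv2.resize(im,None,fx=2.7,fy=2.7,interpolation=cv2.INTER_CUBIC)[:,:,::-1],alpha=1.5))
E
```

```text
[ 0.52252694 -0.17303947] [1.5416232  4.43629163 7.17683085] 0.014927974157505335 -119.34290406617629 0.16523923567944557 4.15
```

View pics/s2c.png

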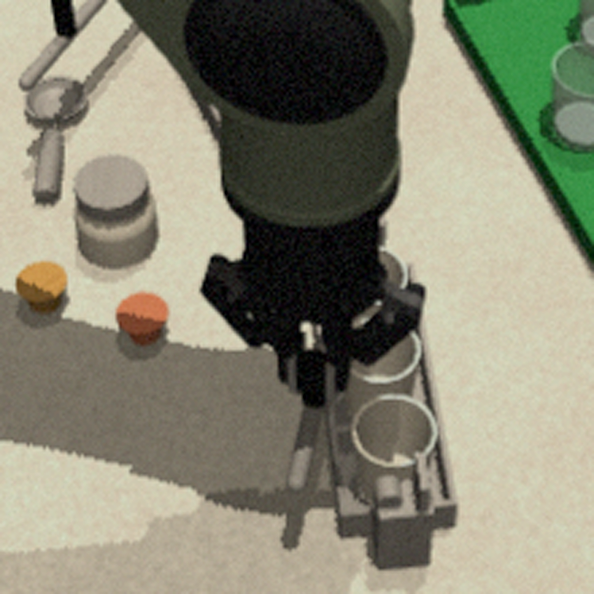

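The picture shows the knob between the pads and the bar near (300,465), approaching the catch at (400,500). Continuing in finer steps into the catch.

>>> {"api": "play_rows", "payload": {
  "deltas": [
    [15.5, -8, 0, 0, 0, 6, 12],
    [11, -4.5, 0, 0, 0, 4, 12],
    [6, -2, 0, 0, 0, 2, 12]
  ]
}}

```text
clock: 4.58
position: [0.5543, -0.1868, 0.0959]
tool_rot: [2.475, 1.57, 0.592]
force: [-4.2, 7.0, 11.2]
grip_width: 0.0153
```

>>> {"api": "play_rows", "payload": {
  "deltas": [
    [5, -1.5, 0, 0, 0, 2, 12],
    [5, -1, 0, 0, 0, 2, 12],
    [0, 0, 0, 0, 0, 0, 12]
  ]
}}

```text
clock: 4.95
position: [0.5646, -0.1896, 0.096]
tool_rot: [1.746, 1.568, -0.069]
force: [5.2, 2.9, 6.1]
grip_width: 0.0153
```

>>> {"api": "play_rows", "payload": {
  "deltas": [
    [2, -0.5, 0, 0, 0, 0.5, 12],
    [0, 0, 0, 0, 0, 0, 12]
  ]
}}

```text
clock: 5.2
position: [0.5664, -0.19, 0.096]
tool_rot: [1.74, 1.569, -0.066]
force: [5.0, 2.5, 5.6]
grip_width: 0.015
```

>>> {"api": "play_rows", "payload": {
  "deltas": [
    [2, -0.5, 0, 0, 0, 0.5, 12],
    [0, 0, 0, 0, 0, 0, 12]
  ]
}}

```text
clock: 5.45
position: [0.5672, -0.1903, 0.0958]
tool_rot: [-2.417, 1.57, 2.068]
force: [-3.8, 6.3, 12.3]
grip_width: 0.0154
```

>>> {"api": "play_rows", "payload": {
  "deltas": [
    [2, -0.5, 0, 0, 0, 0, 12],
    [0, 0, 0, 0, 0, 0, 12]
  ]
}}

```text
clock: 5.7
position: [0.5674, -0.1903, 0.0956]
tool_rot: [-1.818, 1.566, 2.667]
force: [-14.9, 8.8, 20.0]
grip_width: 0.0155
```

>>> {"api": "play_rows", "payload": {
  "deltas": [
    [2, -0.5, 0, 0, 0, 0, 12],
    [0, 0, 0, 0, 0, 0, 12]
  ]
}}

```text
clock: 5.95
position: [0.5675, -0.1905, 0.0953]
tool_rot: [-1.744, 1.562, 2.74]
force: [-26.0, 12.9, 28.9]
grip_width: 0.0151
```

A hard stop: -26 N with no motion, at bar direction −102.6°, which agrees with the caddy axis. Easing off, releasing and lifting.

>>> {"api": "play_rows", "payload": {
  "deltas": [
    [-4, 1, 1, 0, 0, 0, 12],
    [0, 0, 0, 0, 0, 0, 45],
    [0, 0, 0, 0, 0, 0, 45],
    [0, 0, 0, 0, 0, 0, 45],
    [0, 0, 20, 0, 0, 0, 45],
    [0, 0, 40, 0, 0, 0, 45],
    [0, 0, 50, 0, 0, 0, 45]
  ]
}}

```text
clock: 6.82
position: [0.567, -0.191, 0.2069]
tool_rot: [-1.388, 1.569, 3.098]
force: [1.1, -0.2, 0.8]
grip_width: 0.0448
```

>>> {"api": "play_rows", "payload": {
  "deltas": [
    [-15, 50, 10, 0, 0, 0, 45],
    [-15, 50, 10, 0, 0, 0, 45],
    [-15, 55, 0, 0, 0, 0, 45],
    [-15, 55, 0, 0, 0, 0, 45],
    [-10, 55, 0, 0, 0, 0, 45],
    [0, 50, 0, 0, 0, 0, 45],
    [0, 0, 0, 0, 0, 0, 45]
  ]
}}

```text
clock: 7.7
position: [0.4971, 0.1277, 0.2262]
tool_rot: [-2.824, 1.57, 1.667]
force: [-0.6, 0.2, 0.2]
grip_width: 0.045
```

```bash
python3 - <<'E'
from h import *
s=telemetry.observe();print(s["position"],s["force"],s["clock"])
a=snap("top","t3")[215:345,160:480];b=snap("side","s3")[140:420,190:430]
a=cv2.resize(a,(640,260),interpolation=cv2.INTER_CUBIC)
b=cv2.resize(b,(291,340),interpolation=cv2.INTER_CUBIC)
c=np.zeros((600,640,3),np.uint8);c[:260]=a;c[260:,:291]=b
d=cv2.resize(snap("top","t4")[225:285,335:475],(349,150),interpolation=cv2.INTER_CUBIC);c[300:450,291:]=d
cv2.imwrite("pics/f.png",cv2.convertScaleAbs(c,alpha=1.5)[:,:,::-1])
E
```

```text
[0.49709628 0.12765616 0.22615695] [-0.58259371  0.24293937  0.16694858] 7.7
```

View pics/f.png

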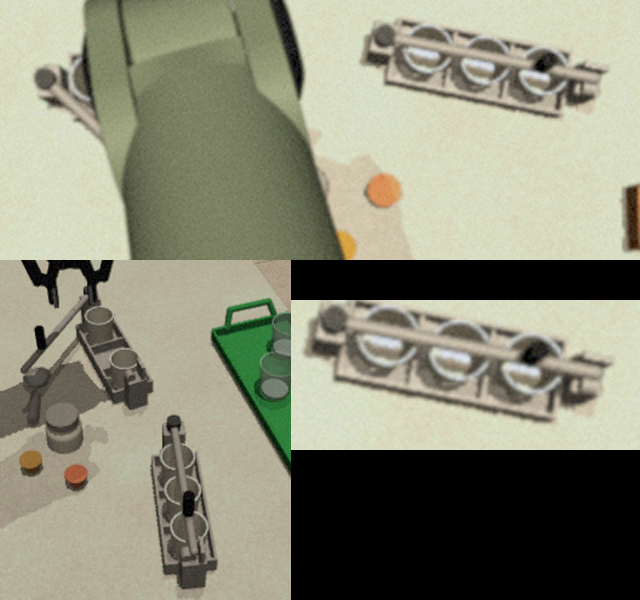

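The full caddy's bar lies over all three cups and in the catch at about (590,75), with its knob at (544,62). The other bar is still open in the side view. One quick check of the angle, then hand in.

```bash
python3 - <<'E'
from h import *
t=vision.camera_info("top")
H=at_z(t,352,232.4,.094)
im=cv2.cvtColor(cv2.imread("pics/t4.png"),cv2.COLOR_BGR2GRAY)[235:257,420:444]
v,u=np.where(im<45);u,v=u.mean()+420,v.mean()+235
K=at_z(t,u,v,.112);d=K-H
print(u,v,K,np.hypot(*d[:2]),np.degrees(np.arctan2(d[1],d[0])))
workorder.job_done()
E
```

```text
432.2916666666667 245.90277777777777 [ 0.56689311 -0.19142984  0.112     ] 0.16681988096343356 -102.29340194667444
the job is handed in; nothing more can be done
```

The full caddy's keeper bar is shut in its catch, and the job was handed in at about 7.9 s of the 32 s allowed. I pinched the knob at 20 N, swung it about 59° along its arc over the cups, pressed it onto the stop, released it and moved the arm away.

- **Bar home:** against the stop, sideways force rose to about 26 N with no further motion. After release, the top camera put the bar at −102.3°. The tool had read −102.6° at the stop, and the tray edges and cups gave −102.1 to −103.5°. The one reading that disagreed was an early estimate from the catch post, −105.8°. I set it aside because that point was hard to pick out in the picture.
- **Cups and other caddy:** all three cups are in place under the bar. I never touched the other caddy, and its bar still shows open in the side view; in the last top view the arm hid most of it.
- **Robot clear:** tool force read about 0.6 N or less after release, so the gripper was touching nothing. The largest tool force I saw was about 41 N in total, at the stop, well under the 120 N wrist limit.

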